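# Shuttle a culture dish to the reader along an L-shaped slot

## Task

Push the round dish carrier with the fingertips along the L-shaped slot of its track plate: along the first leg to the corner, round it, and along the second leg until the carrier is fully home at the end by the reader block. Do not lift or tip the carrier, leave the dish lying in it untouched, and do not disturb the vial, the stopper or the dropper bottle standing nearby.

Things in the scene. Friction and masses are not known exactly. Their poses are not given: they have to be found in the camera images.
- track_plate: Fixed aluminium plate, 172 x 150 x 16 mm; origin on the worktop, z up. It reaches from x = -75 to +97 and y = -75 to +75 mm in its own frame; top face at z = 16 mm. In the top an L-shaped slot, 17 mm wide and 12 mm deep: the first leg runs along the plate's +x from loading_end to corner (60 mm), the second along -y from corner to reader_end (60 mm); inner corner rounded by 5 mm.
- loading_end (a point): Point on the plate's top face over the loading end of the first leg; plate frame (-30, 30, 16) mm. Pin against the slot's end wall: the carrier stands 1.5 mm beyond this in -x.
- corner (a point): Point on the plate's top face over the corner of the slot, where the centre lines of the legs meet; plate frame (30, 30, 16) mm. A carrier pushed against the end of the first leg stands 1.5 mm beyond it in +x.
- reader_end (a point): Point on the plate's top face over the reader end of the second leg; plate frame (30, -30, 16) mm. A carrier pushed fully home stands 1.5 mm beyond it in -y, beside and 6 mm clear of the reader block.
- carrier: Loose round white cup, 84 mm outside, 28 mm high, 0.15 to 0.4 kg. Origin at the centre of its underside, which slides on the plate's top. A 14 mm pin, 10 mm long, below it runs in the slot with 1.5 mm play each side; it may turn about the pin. Starts in the loading half of the first leg. Push its plain outer wall, 5 to 25 mm above the plate, from opposite the wanted travel; takes a few newtons.
- dish: Covered petri dish, 66 mm across and 16 mm high, lying loose in the carrier on its 6 mm thick floor (1.5 mm play all round); its lid lies 6 mm below the carrier's rim. Origin at the centre of its underside.
- vial: Bystander: loose screw-cap vial, 22 mm in diameter, 52 mm high, standing on the unused quarter of the plate. Origin at the centre of its underside.
- dropper: Bystander: loose dropper bottle, 28 mm in diameter, 87 mm high, on the worktop to the right of the plate, in front of the bench microscope with the display head. Origin at the centre of its underside.
- reader (a point): Top centre of the grey reader block fixed on the plate at the far side of reader_end: 16 mm along the plate's x, 52 mm along y, top 53 mm over the worktop; plate frame (86, -30, 53) mm. The carrier slides past its face.
- stopper: Bystander: loose rubber stopper, 36 mm in diameter, 28 mm high, on the worktop to the right of the plate, left of the dropper bottle. Origin at the centre of its underside.
Things that resemble listed ones, but are neither listed nor needed, are in the scene too. What is meant by the dish is not pink, and is the larger of those in its own colour. What is shaped like the carrier but brown is not meant.

How it is judged:
On the way:
1. the carrier has come along the first leg to the corner (within 10 mm) (horizontal distance between carrier and corner below 0.01 m and z of carrier in the frame of track_plate below 0.019 m), for 0.02 s.
At the end, for the whole second after the job is handed in: The carrier rests flat on the plate at the reader end of the slot: at most 3.5 mm short of the reader_end point (5 mm short of the end stop) and within 5 mm of that point in all, not tilted; the dish still lies flat inside it; both are at rest (horizontal distance between carrier and reader_end below 0.005 m and y of carrier in the frame of reader_end below 0.0035 m and z of carrier in the frame of track_plate between 0.0135 and 0.0185 m and angle between carrier's own z axis and vertical below 0.06 rad and horizontal distance between dish and carrier below 0.005 m and z of dish in the frame of carrier below 0.009 m and linear speed of each of carrier, dish below 0.01 m/s); the robot touches nothing.
It fails at once if the carrier is lifted more than 5 mm off the plate or tipped more than 0.12 rad (z of carrier in the frame of track_plate above 0.021 m or angle between carrier's own z axis and vertical above 0.12 rad).
It fails at once if the dish is lifted more than 5 mm off the carrier's floor (z of dish in the frame of carrier above 0.011 m).
It fails at once if the robot touches the dish (contact force between any of the arm, the fingers and dish above 0.5 N).
It fails at once if a bystander (vial, stopper, dropper bottle) is moved more than 20 mm or tipped (distance of any of vial, stopper, dropper from where it was at the start of the episode above 0.02 m or angle between any of vial, dropper's own z axis and vertical above 0.3 rad).
It also fails if it takes over 56 s, if anything falls off the work surface, if the arm or the gripper's body presses on something with over 40 N, if the wrist force passes 120 N, or if a joint passes its speed limit or range.

## Robot

A 6-joint arm with a two-finger parallel gripper is mounted at the origin on a cart in front of the work surface, level with it; the furniture and walls round the work are solid. World frame = base frame: x ahead of the robot, y to its left, z up, the work surface at z = 0. Lengths are in m, angles in rad, forces in N, time in s.
With the tool pointing down it reaches from about 0.35 to 0.975 m from the base axis. Payload 4.9 kg.
Tool frame: the origin (TCP) lies at the very end of the fingers, on their centre line; the grasp point (between the pads) lies 19 mm behind it; z points along the fingers, y is the line along which they close (so a half turn about z gives the same grasp; the last joint's range is limited). The gripper opens to 85 mm and grips with 20 to 120 N. Pads are 22 mm wide; open, the fingers measure 114 mm over their backs; the gripper's body (76 mm by 85 mm) begins 54 mm behind the grasp point. The pads swing forward as they close: fully open they stand 13 mm farther back than shut.
Start: joints at [1.018, 0.053, 1.613, -0, 1.476, -0.119], TCP at [0.263, 0.567, 0.231] pointing down, gripper open.
Joint ranges: [-3.01, 3.01], [-1.01, 2.22], [0.06, 2.58], [-1.02, 4.17], [0.09, 2.62], [-3.14, 3.14]. Speed limits (rad/s): [2.57, 2.57, 3.14, 3.14, 3.14, 3.14].

## Interface

Orientations are given as a unit quaternion [w, x, y, z].
In Python, from plant import manip gives the robot as it stands.
- The arm moves only by the tool play_rows, never from a script. Its argument "series" is a list that holds one entry, the list of rows, each a list of 7 numbers: the shift along the world's x, y, z in m, then the turn, a rotation vector about the world's x, y, z in degrees, then the opening, from 0 (shut) to 1 (fully open). In form: [[[dx, dy, dz, rx, ry, rz, grip], ...]]. A call has 1 to 10 rows; each row shifts and turns the commanded pose from where the row before left it; what a row does not reach is not made up. A row lasts 1/10 s, in which the tool goes at most 50 mm and 8.59 degrees, less where a joint would pass 70% of its speed; a pose out of reach is approached as far as the arm can. A call with a gripper value outside its range is refused whole. The fingers move at their own pace and stop on an object; the grip force is fixed at half the most. Time passes only in rows, so rows that do not move let the fingers close. It gives the time, the measured TCP pose, the force, the opening and the grip force at its end, in the units of the state.
- manip.state(): the state, without advancing time (a new reading comes with each control period).
- manip.grab_frame(name): name is "scene" or "top" or "wrist"; returns a dict with "frame" (420x560x3 uint8, blue, green, red), "mtx" (3x3 intrinsics, pixels), "R" (3x3) and "t" (3): a world point X has camera coordinates R X + t. Camera axes: x right, y down, z forward; pixel columns grow to the right and rows downward; lengths in m; the calibration is good to about 2 mm. A picture is of the moment at which its call begins. There is no depth.
- manip.job_done(): hands the job in; it is judged then, once.
The state is a dict: "time": time; "joint_pos": joint angles; "joint_vel": joint speeds; "joint_efforts": joint torques, N m; "tool_pos": TCP position; "tool_rot": TCP orientation; "contact_force": force on the tool from outside, world axes, zero at the start; "ft_torque": the same for the moment, N m; "gripper_width": opening from 0.0 (shut) to 1.0 (fully open); "grasp_force": force on a finger pad.
Only numpy, scipy, OpenCV 4.12 (cv2) and the standard library are available. Lean on these libraries where they do the work, as an engineer would, in place of code of your own. Each camera call takes 0.05 s, during which the arm holds its last target. There are 200 camera calls.

## Working session

There is one attempt and no reset: what is moved stays moved. The work goes in short steps, Python scripts to look and compute and a tool call to move; the robot and the scene stay as the last step left them, time stands still between calls to the robot, and variables do not carry over. Pictures are saved under pics/ and viewed, at most 10 in all, crops included, and the job is handed in when it is done.

Besides the shell and the picture viewer there is one more tool, called after "Request:" by a JSON object that holds its "fn" and its "kwargs". play_rows: Moves the arm, as the interface text tells. Its arguments: {"type":"object","properties":{"series":{"type":"array"}},"required":["series"]}

```bash
mkdir -p pics; cat > h.py <<'E'
import numpy as np, cv2
from plant import manip
def ray(f,u,v,z):
    R=np.array(f["R"]);t=np.array(f["t"]).ravel();K=np.array(f["mtx"])
    d=R.T@np.linalg.solve(K,[u,v,1.]);c=-R.T@t
    return c+d*(z-c[2])/d[2]
def pix(f,X):
    p=np.array(f["mtx"])@(np.array(f["R"])@np.array(X)+np.array(f["t"]).ravel());return p[:2]/p[2]
E
python3 - <<'E'
from h import *
import pickle
for n in("top","scene"):
    f=manip.grab_frame(n);pickle.dump(f,open(n+".pkl","wb"));cv2.imwrite(f"pics/{n}0.png",f["frame"])
    R=np.array(f["R"]);print(n,-R.T@np.array(f["t"]).ravel(),R[2])
s=manip.state();print(s["time"],s["tool_pos"],s["tool_rot"])
E
```

```text
top [0.32966689 0.39566516 1.05918153] [ 0.16827048  0.02764596 -0.98535311]
scene [-0.098878    0.06116378  0.5739104 ] [ 0.6967258   0.41576858 -0.58455937]
0.1 [0.26239205 0.56662068 0.23018889] [-3.12812252e-04  2.15197810e-01  9.76570031e-01 -8.82967956e-04]
```

View pics/top0.png

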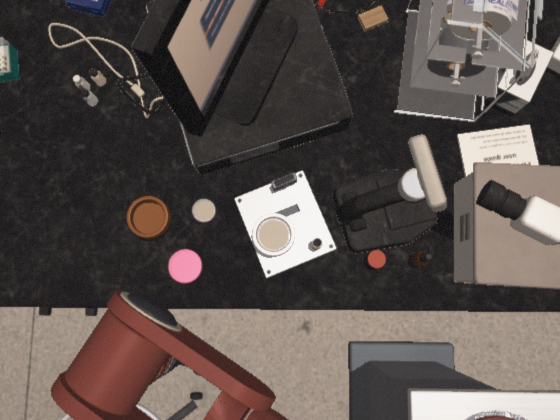

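View pics/scene0.png

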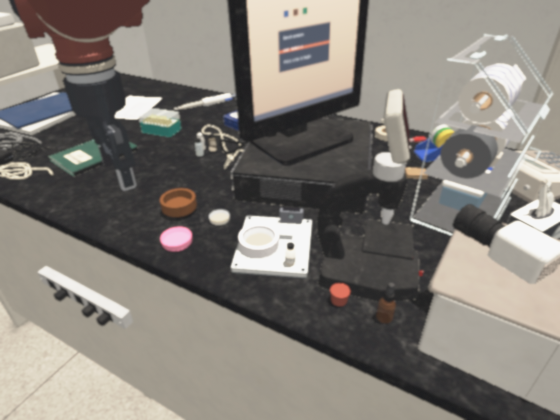

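The top view shows the plate at about (285,222), with the carrier at (273,234), reader at (284,183), vial at (316,243), stopper at (376,259) and dropper at (420,258). The scene view agrees. Plate +x points up in the top image, and −y points right.

```bash
python3 - <<'E'
from h import *
import pickle
f=pickle.load(open("top.pkl","rb"));im=f["frame"]
c=im[160:290,220:350];cv2.imwrite("pics/crop1.png",cv2.resize(c,None,fx=4.5,fy=4.5,interpolation=cv2.INTER_CUBIC))
g=im.min(2);m=np.zeros_like(g);m[160:290,220:338]=(g[160:290,220:338]>140)*255
cs,_=cv2.findContours(m,0,2);k=max(cs,key=cv2.contourArea)
h=cv2.convexHull(k).reshape(-1,2)
P=np.array([ray(f,u,v,.016)[:2] for u,v in h])
r=cv2.minAreaRect((P*1000).astype(np.float32));print(r);print(cv2.boxPoints(r)); 
print([pix(f,[*b/1000,.016]).round(1) for b in cv2.boxPoints(r)])
for n,(u,v) in dict(car=(273,234),vial=(316,243),stop=(376,259),drop=(420,258),reader=(284,183)).items(): print(n,ray(f,u,v,.03).round(3))
E
```

```text
((471.24151611328125, 400.6905822753906), (173.87698364257812, 151.0845184326172), 22.794919967651367)
[[361.8255  436.64987]
 [420.36078 297.36545]
 [580.65753 364.7313 ]
 [522.12225 504.01572]]
[array([266. , 277.5]), array([336.3, 248.3]), array([302.3, 169.7]), array([233.7, 197.6])]
car [0.447 0.423 0.03 ]
vial [0.429 0.338 0.03 ]
stop [0.399 0.222 0.03 ]
drop [0.401 0.136 0.03 ]
reader [0.55  0.402 0.03 ]
```

View pics/crop1.png

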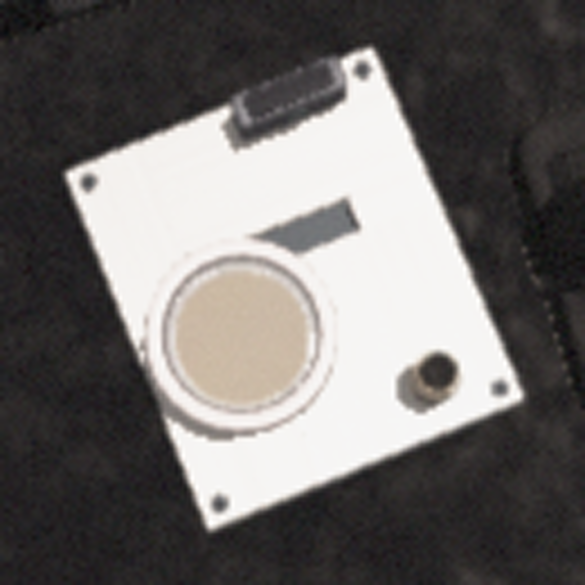

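The fitted rectangle is 174 x 151 mm, which matches the given plate. Its +x is yawed 22.8° and its origin is near (0.461, 0.396). I'll shut the gripper, turn it −42.4° and go behind the carrier.

Request:
{"fn": "play_rows", "kwargs": {"series": [[[0.02, -0.03, 0, 0, 0, -8.4, 0], [0.02, -0.03, 0, 0, 0, -8.5, 0], [0.02, -0.03, -0.02, 0, 0, -8.5, 0], [0.02, -0.03, -0.02, 0, 0, -8.5, 0], [0.02, -0.03, -0.03, 0, 0, -8.5, 0], [0.018, -0.0215, -0.03, 0, 0, 0, 0], [0, 0, 0, 0, 0, 0, 0], [0, 0, 0, 0, 0, 0, 0], [0, 0, 0, 0, 0, 0, 0]]]}}

```text
time: 1.0
tool_pos: [0.3809, 0.3968, 0.1327]
tool_rot: [0.0, 0.553, 0.833, 0.001]
contact_force: [0.7, 0.4, -0.2]
gripper_width: -0.006
grasp_force: 0.0
```

```bash
python3 - <<'E'
from h import *
import pickle
f=manip.grab_frame("top");cv2.imwrite("pics/t2.png",cv2.resize(f["frame"][150:300,190:390],None,fx=4,fy=4,interpolation=2))
s=manip.state();print(s["time"],s["tool_pos"],s["tool_rot"],s["gripper_width"],s["contact_force"])
f=pickle.load(open("top.pkl","rb"));im=f["frame"].astype(int)
m=((im[:,:,2]-im[:,:,0]>18)&(im.min(2)>90)).astype(np.uint8);m[:,:245]=0;m[:,305:]=0;m[:200]=0;m[270:]=0
k=max(cv2.findContours(m,0,2)[0],key=cv2.contourArea);(u,v),r=cv2.minEnclosingCircle(k)
p=ray(f,u,v,.038);q=np.radians(22.8);d=(p[:2]-[.4611,.3964])
print(u,v,r,p,d@[np.cos(q),np.sin(q)],d@[-np.sin(q),np.cos(q)])
E
```

```text
1.05 [0.38099093 0.39709377 0.13310896] [3.05311713e-04 5.53254782e-01 8.33010781e-01 1.44640080e-03] 0.0015885340445547865 [-1.06522655 -0.26002607  0.3045084 ]
273.4312744140625 235.4691925048828 15.890527725219727 [0.44287166 0.42205627 0.038     ] -0.006861831135190658 0.030715339474598213
```

View pics/t2.png

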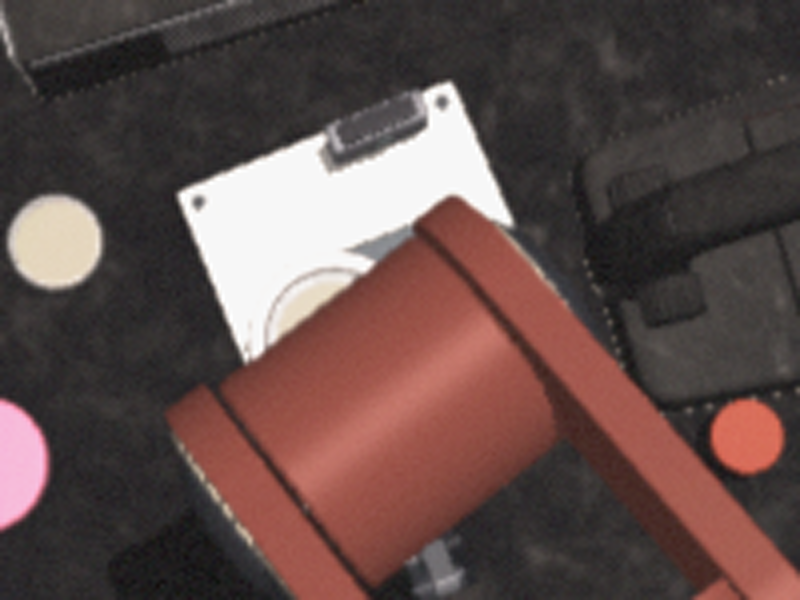

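The arm hides the lower plate; the carrier's near rim shows at (330,310) in the crop and nothing is touched. The lid fit puts the carrier at plate (-7, 31), as it should be. I'll descend behind it.

Request:
{"fn": "play_rows", "kwargs": {"series": [[[-0.001, -0.001, -0.03, 0, 0, 0, 0], [0, 0, -0.03, 0, 0, 0, 0], [0, 0, -0.025, 0, 0, 0, 0], [0, 0, -0.015, 0, 0, 0, 0], [0, 0, 0, 0, 0, 0, 0], [0, 0, 0, 0, 0, 0, 0]]]}}

```text
time: 1.65
tool_pos: [0.3802, 0.3956, 0.0326]
tool_rot: [0.0, 0.553, 0.833, 0.001]
contact_force: [0.6, 0.4, -0.6]
gripper_width: 0.002
grasp_force: 0.0
```

Request:
{"fn": "play_rows", "kwargs": {"series": [[[0.0028, 0.0012, -0.003, 0, 0, 0, 0], [0.0028, 0.0012, 0, 0, 0, 0, 0], [0.0028, 0.0012, 0, 0, 0, 0, 0], [0.0028, 0.0012, 0, 0, 0, 0, 0], [0.0028, 0.0012, 0, 0, 0, 0, 0], [0.0028, 0.0012, 0, 0, 0, 0, 0], [0.0028, 0.0012, 0, 0, 0, 0, 0], [0.0028, 0.0012, 0, 0, 0, 0, 0]]]}}

```text
time: 2.45
tool_pos: [0.4018, 0.4041, 0.0282]
tool_rot: [-0.0, 0.554, 0.833, -0.001]
contact_force: [-2.6, -0.4, 2.5]
gripper_width: -0.0
grasp_force: 1.5
```

Request:
{"fn": "play_rows", "kwargs": {"series": [[[0.0028, 0.0012, 0, 0, 0, 0, 0], [0.0028, 0.0012, 0, 0, 0, 0, 0], [0.0028, 0.0012, 0, 0, 0, 0, 0], [0.0028, 0.0012, 0, 0, 0, 0, 0], [0.0028, 0.0012, 0, 0, 0, 0, 0], [0.0028, 0.0012, 0, 0, 0, 0, 0]]]}}

```text
time: 3.05
tool_pos: [0.4191, 0.4115, 0.0282]
tool_rot: [-0.0, 0.554, 0.833, -0.0]
contact_force: [-2.5, -0.2, 0.5]
gripper_width: -0.001
grasp_force: 1.2
```

Request:
{"fn": "play_rows", "kwargs": {"series": [[[0.0018, 0.0008, 0, 0, 0, 0, 0], [0.0018, 0.0008, 0, 0, 0, 0, 0], [0.0018, 0.0008, 0, 0, 0, 0, 0]]]}}

```text
time: 3.35
tool_pos: [0.4244, 0.4138, 0.0283]
tool_rot: [-0.0, 0.554, 0.833, -0.0]
contact_force: [-1.6, -0.6, 0.6]
gripper_width: 0.003
grasp_force: 1.2
```

```bash
python3 - <<'E'
from h import *
f=manip.grab_frame("top");cv2.imwrite("pics/t3.png",cv2.resize(f["frame"][150:300,190:390],None,fx=4,fy=4,interpolation=2))
s=manip.state();print(s["tool_pos"],s["contact_force"])
d=s["tool_pos"][:2]-np.array([.4611,.3964]);q=np.radians(22.8);print(d@[np.cos(q),np.sin(q)],d@[-np.sin(q),np.cos(q)])
E
```

```text
[0.42476164 0.41396863 0.02834688] [-1.64924217 -0.54433528 -0.0241875 ]
-0.02669087807443572 0.030277558080524177
```

View pics/t3.png

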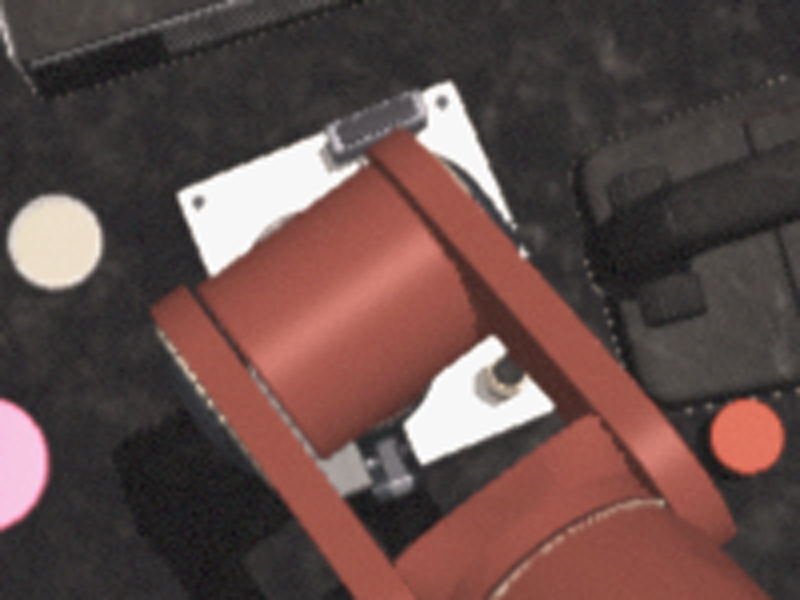

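The carrier is hidden under the arm and the vial at (500,375) still stands. The force is still only sliding force, so I'll creep to the end wall.

Request:
{"fn": "play_rows", "kwargs": {"series": [[[0.0009, 0.0004, 0, 0, 0, 0, 0], [0.0009, 0.0004, 0, 0, 0, 0, 0], [0.0009, 0.0004, 0, 0, 0, 0, 0]]]}}

```text
time: 3.7
tool_pos: [0.427, 0.415, 0.0283]
tool_rot: [0.0, 0.554, 0.833, -0.0]
contact_force: [-1.0, -0.2, 0.3]
gripper_width: -0.004
grasp_force: 1.1
```

Request:
{"fn": "play_rows", "kwargs": {"series": [[[0.0009, 0.0004, 0, 0, 0, 0, 0], [0.0009, 0.0004, 0, 0, 0, 0, 0]]]}}

```text
time: 3.9
tool_pos: [0.4286, 0.4157, 0.0282]
tool_rot: [-0.0, 0.554, 0.833, -0.0]
contact_force: [-4.1, -1.9, 2.6]
gripper_width: 0.004
grasp_force: 2.5
```

Request:
{"fn": "play_rows", "kwargs": {"series": [[[0.0009, 0.0004, 0, 0, 0, 0, 0], [0.0009, 0.0004, 0, 0, 0, 0, 0]]]}}

```text
time: 4.1
tool_pos: [0.4288, 0.4158, 0.0281]
tool_rot: [-0.001, 0.554, 0.833, -0.002]
contact_force: [-10.3, -5.7, 7.3]
gripper_width: -0.003
grasp_force: 5.9
```

End wall reached: tool at plate x = -22, force up to 11 N. Now back off, go up, and round to the +y side.

Request:
{"fn": "play_rows", "kwargs": {"series": [[[-0.01, -0.004, 0, 0, 0, 0, 0], [-0.011, -0.005, 0, 0, 0, 0, 0], [0, 0, 0.03, 0, 0, 0, 0], [0, 0, 0.03, 0, 0, 0, 0], [0.01, 0.025, 0, 0, 0, 0, 0], [0.02, 0.035, 0, 0, 0, 0, 0], [0.012, 0.028, 0, 0, 0, 0, 0], [0, 0, 0, 0, 0, 0, 0], [0, 0, 0, 0, 0, 0, 0]]]}}

```text
time: 5.0
tool_pos: [0.4512, 0.4955, 0.088]
tool_rot: [0.0, 0.554, 0.833, -0.0]
contact_force: [-0.5, 0.3, -0.3]
gripper_width: -0.004
grasp_force: 0.0
```

```bash
python3 - <<'E'
from h import *
s=manip.state();print(s["tool_pos"],s["contact_force"])
a=manip.grab_frame("top");b=manip.grab_frame("scene")
cv2.imwrite("pics/t4.png",np.hstack([cv2.resize(a["frame"][150:300,190:340],(400,400)),cv2.resize(b["frame"][180:310,200:330],(400,400))]))
E
```

```text
[0.45121383 0.49549095 0.08795853] [-0.47285931  0.2660423  -0.28520716]
```

View pics/t4.png

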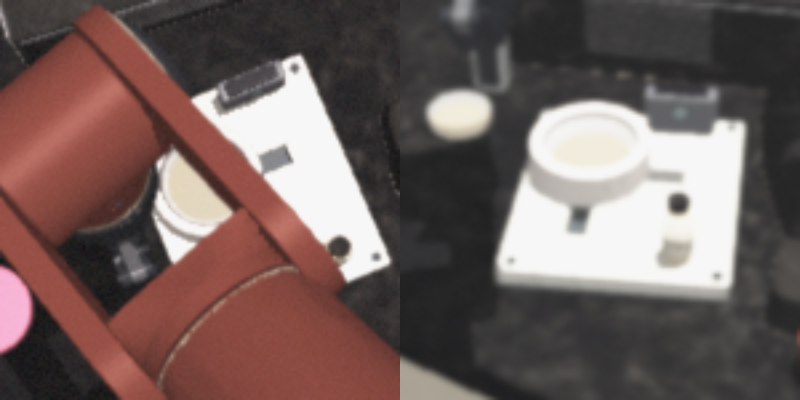

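The scene view (right half) shows the carrier at the corner at (590,150), the freed first leg at (578,220) and the vial upright. Descend and push along −y.

Request:
{"fn": "play_rows", "kwargs": {"series": [[[0, 0, -0.03, 0, 0, 0, 0], [0, 0, -0.02, 0, 0, 0, 0], [0, 0, -0.01, 0, 0, 0, 0], [0.001, -0.002, 0, 0, 0, 0, 0], [0.001, -0.0025, 0, 0, 0, 0, 0], [0.001, -0.0025, 0, 0, 0, 0, 0], [0.0012, -0.0028, 0, 0, 0, 0, 0], [0.0012, -0.0028, 0, 0, 0, 0, 0], [0.0012, -0.0028, 0, 0, 0, 0, 0]]]}}

```text
time: 6.0
tool_pos: [0.4587, 0.4811, 0.0296]
tool_rot: [-0.0, 0.554, 0.833, 0.001]
contact_force: [-0.3, 3.0, 2.5]
gripper_width: 0.002
grasp_force: 1.7
```

Request:
{"fn": "play_rows", "kwargs": {"series": [[[0.0012, -0.0028, 0, 0, 0, 0, 0], [0.0012, -0.0028, 0, 0, 0, 0, 0], [0.0012, -0.0028, 0, 0, 0, 0, 0], [0.0012, -0.0028, 0, 0, 0, 0, 0]]]}}

```text
time: 6.4
tool_pos: [0.4631, 0.469, 0.0285]
tool_rot: [-0.0, 0.554, 0.833, 0.0]
contact_force: [-0.6, 3.0, 2.4]
gripper_width: -0.001
grasp_force: 1.7
```

Sliding at 3 N along the second leg.

Request:
{"fn": "play_rows", "kwargs": {"series": [[[0.0012, -0.0028, 0, 0, 0, 0, 0], [0.0012, -0.0028, 0, 0, 0, 0, 0], [0.0012, -0.0028, 0, 0, 0, 0, 0], [0.0012, -0.0028, 0, 0, 0, 0, 0], [0.0012, -0.0028, 0, 0, 0, 0, 0], [0.0012, -0.0028, 0, 0, 0, 0, 0], [0.0012, -0.0028, 0, 0, 0, 0, 0], [0.0012, -0.0028, 0, 0, 0, 0, 0], [0.0012, -0.0028, 0, 0, 0, 0, 0], [0.0012, -0.0028, 0, 0, 0, 0, 0]]]}}

```text
time: 7.4
tool_pos: [0.475, 0.4408, 0.0283]
tool_rot: [-0.0, 0.554, 0.833, -0.0]
contact_force: [-0.8, 4.0, 3.7]
gripper_width: 0.003
grasp_force: 1.8
```

Request:
{"fn": "play_rows", "kwargs": {"series": [[[0.0008, -0.0018, 0, 0, 0, 0, 0], [0.0008, -0.0018, 0, 0, 0, 0, 0], [0.0008, -0.0018, 0, 0, 0, 0, 0], [0.0008, -0.0018, 0, 0, 0, 0, 0]]]}}

```text
time: 7.8
tool_pos: [0.4782, 0.4337, 0.0282]
tool_rot: [-0.0, 0.554, 0.833, -0.0]
contact_force: [-1.4, 2.7, 3.4]
gripper_width: -0.004
grasp_force: 1.7
```

Request:
{"fn": "play_rows", "kwargs": {"series": [[[0.0004, -0.0009, 0, 0, 0, 0, 0], [0.0004, -0.0009, 0, 0, 0, 0, 0], [0.0004, -0.0009, 0, 0, 0, 0, 0], [0.0004, -0.0009, 0, 0, 0, 0, 0], [0.0004, -0.0009, 0, 0, 0, 0, 0]]]}}

```text
time: 8.3
tool_pos: [0.4801, 0.4292, 0.0282]
tool_rot: [-0.0, 0.554, 0.833, -0.0]
contact_force: [-1.7, 3.4, 3.3]
gripper_width: 0.001
grasp_force: 1.5
```

Request:
{"fn": "play_rows", "kwargs": {"series": [[[0.0004, -0.0009, 0, 0, 0, 0, 0], [0.0004, -0.0009, 0, 0, 0, 0, 0]]]}}

```text
time: 8.5
tool_pos: [0.4805, 0.4286, 0.0283]
tool_rot: [-0.001, 0.554, 0.833, 0.001]
contact_force: [-3.8, 8.0, 1.8]
gripper_width: 0.002
grasp_force: 4.7
```

Request:
{"fn": "play_rows", "kwargs": {"series": [[[0.0004, -0.0009, 0, 0, 0, 0, 0], [0.0004, -0.0009, 0, 0, 0, 0, 0]]]}}

```text
time: 8.7
tool_pos: [0.4805, 0.4284, 0.0285]
tool_rot: [-0.002, 0.554, 0.832, 0.002]
contact_force: [-5.7, 14.0, 2.8]
gripper_width: -0.001
grasp_force: 7.5
```

Hit the end stop: tool y is 22 mm, about the 21.5 expected, and the force is rising to 15 N. I'll back away along +y, rise and check.

Request:
{"fn": "play_rows", "kwargs": {"series": [[[-0.004, 0.009, 0, 0, 0, 0, 0], [-0.008, 0.018, 0, 0, 0, 0, 0], [-0.012, 0.028, 0, 0, 0, 0, 0], [-0.012, 0.028, 0.02, 0, 0, 0, 0], [-0.02, 0.028, 0.04, 0, 0, 0, 0], [-0.04, 0.03, 0.04, 0, 0, 0, 0], [-0.04, 0.03, 0.03, 0, 0, 0, 0], [0, 0, 0, 0, 0, 0, 0], [0, 0, 0, 0, 0, 0, 0]]]}}

```text
time: 9.6
tool_pos: [0.3604, 0.5852, 0.1435]
tool_rot: [0.001, 0.553, 0.833, 0.0]
contact_force: [0.3, -0.1, -0.2]
gripper_width: 0.003
grasp_force: 0.0
```

```bash
python3 - <<'E'
from h import *
s=manip.state();print(s["tool_pos"],s["contact_force"])
a=manip.grab_frame("top");b=manip.grab_frame("scene")
cv2.imwrite("pics/t5.png",np.hstack([cv2.resize(a["frame"][150:300,190:340],(400,400)),cv2.resize(b["frame"][180:310,200:330],(400,400))]))
im=a["frame"].astype(int)
m=((im[:,:,2]-im[:,:,0]>18)&(im.min(2)>90)).astype(np.uint8);m[:,:270]=0;m[:,325:]=0;m[:180]=0;m[235:]=0
k=max(cv2.findContours(m,0,2)[0],key=cv2.contourArea);(u,v),r=cv2.minEnclosingCircle(k)
p=ray(a,u,v,.038);q=np.radians(22.8);d=(p[:2]-[.4611,.3964])
print(u,v,r,p,d@[np.cos(q),np.sin(q)],d@[-np.sin(q),np.cos(q)])
E
```

```text
[0.36038406 0.58523016 0.1434904 ] [ 0.29773265 -0.09056496 -0.24970031]
295.4065856933594 207.90484619140625 15.106904983520508 [0.49779832 0.37906702 0.038     ] 0.02711402582382189 -0.030199801463211173
```

View pics/t5.png

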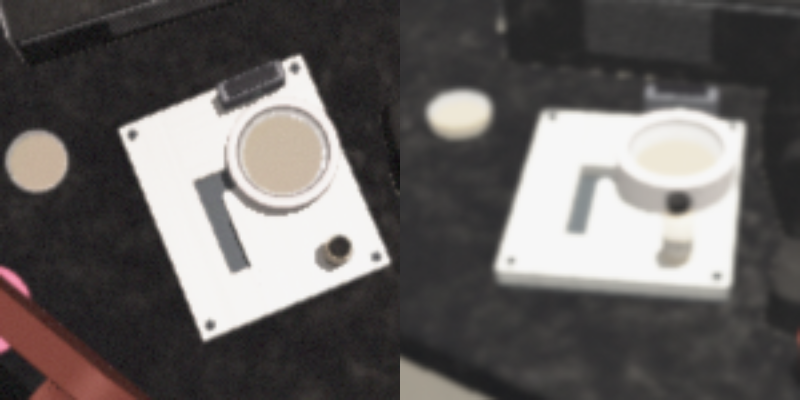

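The carrier sits at the reader end at (280,155) in the top crop, measured at plate (27, -30) by the lid. The dish lies flat in it, the vial stands, and the gripper is clear.

```bash
python3 -c "
from plant import manip
print(manip.job_done())"
```

```text
the job is handed in; nothing more can be done
None
```

I pushed the carrier round the corner and against the end stop at the reader end, where the last pictures show the dish flat in it and the vial standing; I handed the job in at about 10 s, with no verdict returned.

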